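Hold a bayonet closing cap half-way on a collet fixture

TASK

Pull the bayonet closing cap out of the blue cup, drop its lugs through the slots of the green collet fixture until the cap sits flush on the top plate, then twist it clockwise (seen from above) so that its orange tabs point along the yellow half-way marks. Do not push the tabs onto the red spring catches, where it would click and lock; a spring turns the cap back if you let go, so finish while still gripping it and holding it at the half-way marks. Leave the loose collet, the yellow tin and the wrench alone.

Things in the scene. Friction and masses are not known exactly. Their poses are not given: they have to be found in the camera images.
- cap: Closing cap, about 0.28 kg: aluminium disc of radius 30 mm, 8 mm thick, origin at the centre of the disc's underside, z up along the axis. Two orange pointer tabs stick out along its +x and -x to radius 42 mm (8 mm wide, z = 2 to 7 mm). The cap is the same after a half turn: either way round fits. It starts upright in the cup, the disc on the cup's rim.
- grip (a point): Middle of the black grip bar on top of the cap, 26 mm above the cap's origin. The bar is 50 mm long along the cap's x, 18 mm wide along its y (pinch it across this width, from above) and runs from 8 to 44 mm above the origin.
- lugs (a point): Middle of the cap's two steel bayonet lugs, on the axis, 9.25 mm below the cap's origin. The lugs point along the cap's +x and -x, below the tabs: 8 mm wide, out to radius 22 mm, 5.5 mm thick (6.5 to 12 mm below the origin). They sit on a hub of radius 13 mm that ends 12.5 mm below the origin.
- stem_tip (a point): Lower end of the cap's steel stem (radius 6 mm), on its axis, 75 mm below the cap's origin.
- cup: Blue upright cup, fixed to the bench: outer radius 31 mm, inner radius 26 mm, rim 85 mm above its origin (centre of its underside on the bench, z up), foot of radius 44 mm and 4 mm thick. The cap's hub, lugs and stem hang inside it.
- fixture: Green collet fixture, fixed to the bench, yaw varies; origin at the centre of its underside, z up. Foot 110 x 110 x 12 mm, square hollow column 92 x 92 mm, dark steel top plate 5 mm thick, its upper face 100 mm above the origin. White entry marks on the plate at +x and -x, yellow half-way marks 45 degrees clockwise (from above) from them.
- mouth (a point): Centre of the fixture's keyhole, at the plate's upper face: a middle opening 28 mm (fixture x) by 30 mm (y) and two slots 12 mm wide along the fixture's +x and -x, reaching 24 mm from the axis. With the cap's x along the fixture's x, either way, the lugs drop through and the disc sits on the plate; turned clockwise they run under the plate.
- carrier (a joint): Sprung carrier inside the fixture, driven clockwise by the lugs, rad, 0 (rest) to 1.48. After 0.135 rad of free play it follows the cap: it reads the cap's clockwise turn from the entry marks less 0.135 (0.65 at the yellow marks). Its spring turns the cap back: 0.08 N m at 0, 0.11 N m at the yellow marks, 0.15 N m at 1.48.
- catch0 (a joint): Red spring catch, a ball 5 mm proud of the plate, 37 mm from the axis, 74 degrees clockwise from the fixture's +x entry mark. A tab first touches it 58 degrees (1.02 rad) from entry, and then presses it down. Value: m pressed down, 0 free, 0.006 at most; takes 2 to 7 N.
- catch1 (a joint): The same red spring catch on the opposite side, 74 degrees clockwise from the fixture's -x entry mark: m pressed down, 0 when free.
- collet_a: Bystander: loose steel collet standing on the bench, radius 17 mm, 36 mm high; origin at the centre of its underside.
- tin: Bystander: yellow tin, radius 24 mm, 55 mm high; origin at the centre of its underside.
- wrench: Bystander: steel wrench 160 mm long lying flat on the bench along its own x; origin on the bench under its middle.
Things that resemble listed ones, but are neither listed nor needed, are in the scene too. There is more than one size of the cup; the job needs the smaller.

How it is judged:
By the outcome, as a careful person would: the job done as asked, in the order asked, and still so for the second after the job is handed in, while the arm keeps its last pose, push and grip.
It also fails if it takes over 48 s, if anything falls off the work surface, if the arm or the gripper's body presses on something with over 40 N, if the wrist force passes 120 N, or if a joint passes its speed limit or range.

ROBOT

A 7-joint arm with a two-finger parallel gripper is mounted at the origin on the work surface. World frame = base frame: x ahead of the robot, y to its left, z up, the work surface at z = 0. Lengths are in m, angles in rad, forces in N, time in s.
With the tool pointing down it reaches from about 0.35 to 0.9 m from the base axis. Payload 7.2 kg.
Tool frame: the origin (TCP) lies midway between the tips of the shut fingers; the grasp point (between the pads) lies 19 mm behind it; z points along the fingers, x is the direction in which the jaws open and shut, and the axes are right-handed (so a half turn about z gives the same grasp; the last joint's range is limited). The gripper opens to 88 mm and grips with 3 to 60 N. Pads are 20 mm wide; open, the fingers measure 115 mm over their backs; the gripper's body (75 mm by 178 mm) begins 61 mm behind the grasp point.
Start: joints at [1.206, 0.411, -0.013, 1.596, 0.006, 1.134, -0.082], TCP at [0.183, -0.598, 0.223] pointing down, gripper open.
Joint ranges: [-2.95, 2.95], [-0.29, 1.99], [-1.47, 1.44], [0.14, 2.54], [-1.03, 4.17], [0.13, 1.85], [-2.86, 2.86]. Speed limits (rad/s): [2.39, 2.39, 3.01, 3.01, 3.14, 3.14, 3.14].

INTERFACE

Orientations are given as a rotation vector (axis times angle).
In Python, from cell import bot gives the robot as it stands.
- The arm moves only by the tool play_rows, never from a script. Its argument "increments" is one flat list of numbers, 4 for each row, row after row: the shift along the tool's x, y, z as a fraction of full scale, then the turn about the tool's z as a fraction of full scale. A call has exactly 5 rows; each row is the pose to reach, as a shift and turn from the pose commanded when the call began, along the tool's axes at that moment; what a row does not reach only later rows make up. Full scale, the value 1, is 0.2 m for a shift and 90 degrees for a turn. A row lasts 1/8 s, in which the tool goes at most 62.5 mm and 10.7 degrees, less where a joint would pass 70% of its speed; a pose out of reach is approached as far as the arm can. A call with a number of a shift or a turn outside -1 to 1 is refused whole. A call with a gripper value outside its range is refused whole. "grip" is the opening, from 0 (shut) to 1 (fully open), set as the call begins (left out, the last holds). The fingers move at their own pace and stop on an object; "newtons" is the grip in N (left out, the last holds). Time passes only in rows, so rows that repeat a pose let the fingers close, or fill a call up. It gives the time, the measured TCP pose, the force and the opening at its end, in the units of the state.
- bot.state(): the state, without advancing time (a new reading comes with each control period).
- bot.read_camera(name): name is "scene" or "side" or "wrist"; returns the picture (480x640x3 uint8, red, green, blue); there is no depth.
- bot.camera_model(name): a dict with "K" (3x3 intrinsics, pixels), "T" (4x4, takes a point from camera to world coordinates). Camera axes: x right, y up, looking along -z (the intrinsics and any distortion apply to the point x, -y, -z); pixel columns grow to the right and rows downward; lengths in m; the calibration is good to about 2 mm. A picture is of the moment at which its call begins: read the wrist's pose just before it. camera_model takes no time and is no camera call; for the wrist camera it gives the pose at the moment of the call.
- bot.job_done(): hands the job in, once; it reports no verdict.
The state is a dict: "clock": time; "joint_pos": joint angles; "qd": joint speeds; "joint_efforts": joint torques, N m; "position": TCP position; "orientation": TCP orientation; "contact_force": force on the tool from outside, world axes, zero at the start; "ft_torque": the same for the moment, N m; "opening": finger opening in m.
Only numpy, scipy, OpenCV 4.12 (cv2) and the standard library are available. Lean on these libraries where they do the work, as an engineer would, in place of code of your own. Each camera call takes 0.05 s, during which the arm holds its last target.

## Working session

There is one attempt and no reset: what is moved stays moved. The work goes in short steps, Python scripts to look and compute and a tool call to move; the robot and the scene stay as the last step left them, time stands still between calls to the robot, and variables do not carry over. Pictures are saved under pics/ and viewed, and the job is handed in when it is done.

Besides the shell and the picture viewer there is one more tool, called by a JSON object that holds its "fn" and its "kwargs". play_rows: Moves the arm, as the interface text tells. Its arguments: {"type":"object","properties":{"increments":{"type":"array","items":{"type":"number","minimum":-1,"maximum":1}},"grip":{"type":"number"},"newtons":{"type":"number"}},"required":["increments"]}

```bash
ls; mkdir -p pics
python3 - <<'E'
from cell import bot
import cv2
print(bot.state())
for n in ["scene","side","wrist"]:
    m=bot.camera_model(n);print(n,m)
    cv2.imwrite(f"pics/{n}0.png",bot.read_camera(n)[:,:,::-1])
E
```

```text
pics
{'clock': 0.0, 'joint_pos': array([ 1.20580178,  0.41187634, -0.01272868,  1.59703291,  0.00560952,
        1.13430584, -0.08218292]), 'qd': array([-1.94072721e-03,  1.91498120e-03, -2.80114080e-04, -8.60211385e-05,
       -1.27853867e-03, -1.01988104e-04, -6.83106895e-04]), 'joint_efforts': array([-9.70025649e-04, -5.87939072e+01,  6.41502477e-01, -2.91079223e+01,
       -5.38572448e-02,  1.82678952e-02,  1.76061876e-04]), 'position': array([ 0.18260371, -0.59720204,  0.22182824]), 'orientation': array([-2.52484730e+00,  1.86799662e+00,  2.10486521e-03]), 'contact_force': array([-0.1219823 ,  0.19781636, -0.43927837]), 'ft_torque': array([-0.00454992,  0.03995495, -0.00400319]), 'opening': 0.08783892501403079}
scene {'K': array([[481.53311672,   0.        , 322.55667057],
       [  0.        , 481.53311672, 246.83594885],
       [  0.        ,   0.        ,   1.        ]]), 'T': array([[ 0.43283911, -0.6795305 ,  0.59235851,  1.04312332],
       [ 0.90137373,  0.31657758, -0.29547256, -0.23265736],
       [ 0.01325519,  0.66182847,  0.7495381 ,  0.65624535],
       [ 0.        
[... 178 characters left out ...]
   0.        ,   1.        ]]), 'T': array([[-0.99961445, -0.0133587 , -0.02434135,  0.6043143 ],
       [-0.01401829, -0.51391847,  0.85772448,  0.58310607],
       [-0.02396756,  0.85773501,  0.51353307,  0.42846493],
       [ 0.        ,  0.        ,  0.        ,  1.        ]])}
wrist {'K': array([[349.00685505,   0.        , 317.08215626],
       [  0.        , 349.00685505, 237.79236887],
       [  0.        ,   0.        ,   1.        ]]), 'T': array([[ 0.29258198,  0.92392929,  0.24647607,  0.25142756],
       [-0.95623961,  0.28303535,  0.07414038, -0.57754027],
       [-0.00126097, -0.25738232,  0.96630883,  0.38312517],
       [ 0.        ,  0.        ,  0.        ,  1.        ]])}
```

View pics/scene0.png

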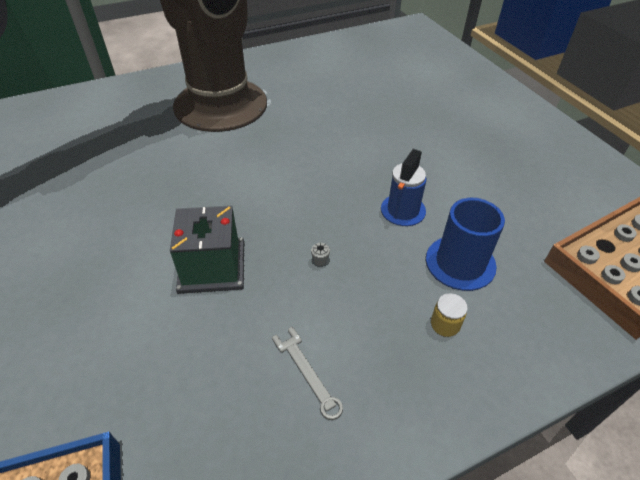

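View pics/side0.png

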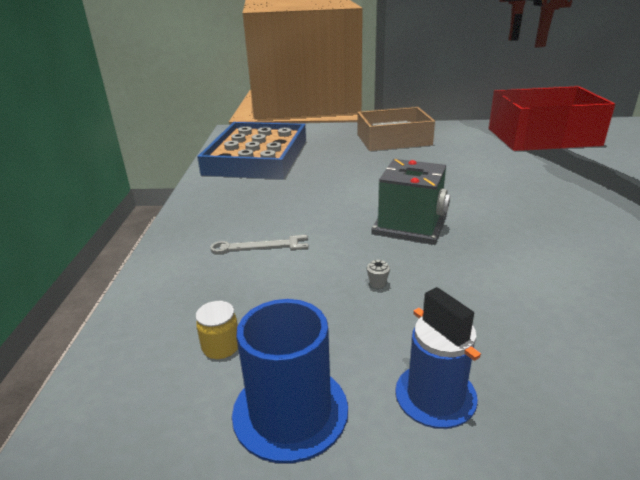

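View pics/wrist0.png

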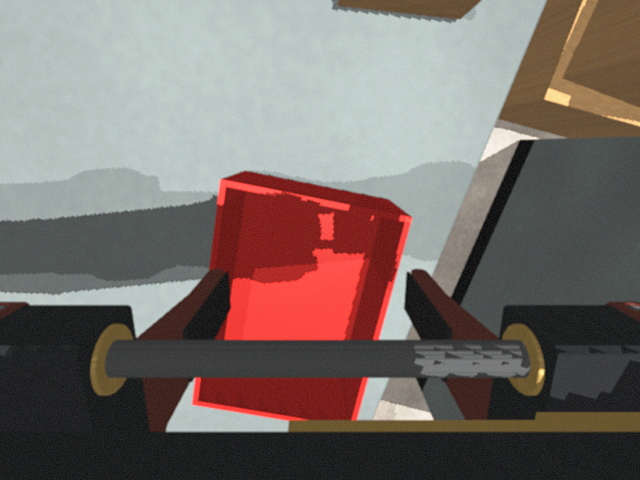

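The scene picture shows the fixture at about (205,240), the small cup with the cap at (408,190), the large cup at (470,240), the collet, the tin and the wrench. The arm starts over a red bin. I'll enlarge the cap and the fixture.

Run:
```python
import cv2
def crop(n,x0,y0,w,h,s,o):
    im=cv2.imread(f"pics/{n}.png")[y0:y0+h,x0:x0+w]
    cv2.imwrite(f"pics/{o}.png",cv2.resize(im,None,fx=s,fy=s,interpolation=cv2.INTER_CUBIC))
crop("scene0",160,195,100,100,6,"c_fix_scene")
crop("scene0",365,140,80,90,6,"c_cap_scene")
crop("side0",365,150,100,100,6,"c_fix_side")
crop("side0",385,280,110,150,4,"c_cap_side")
```

```text
(no output)
```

View pics/c_fix_scene.png

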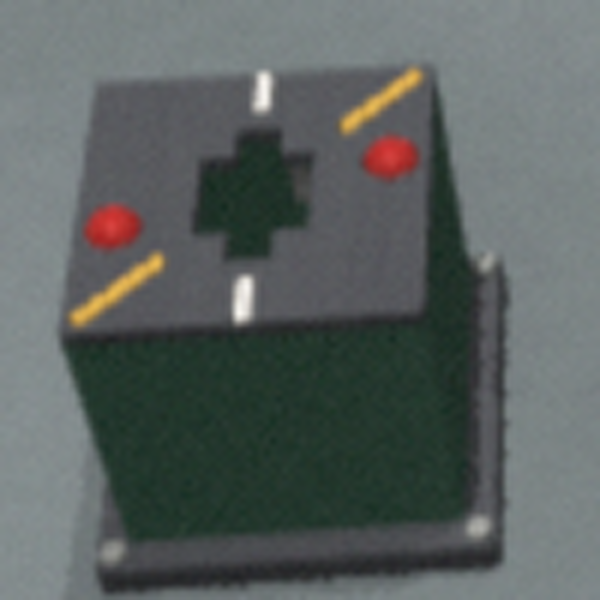

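View pics/c_cap_scene.png

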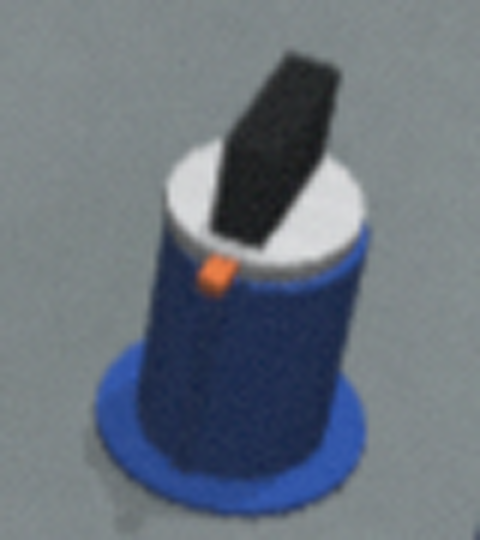

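View pics/c_fix_side.png

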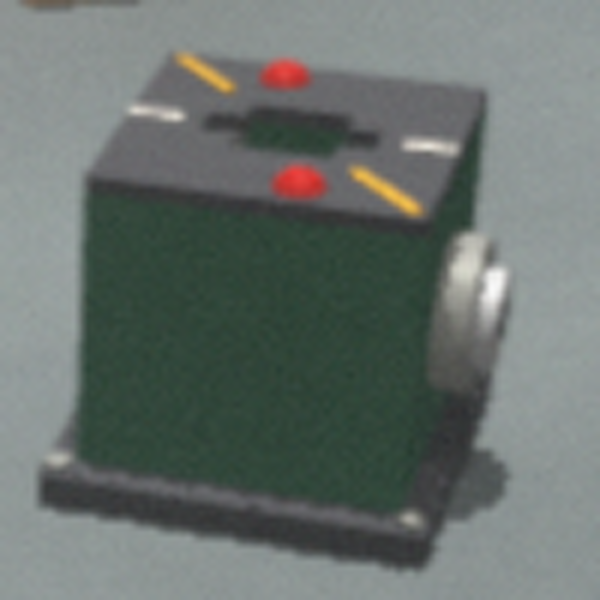

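View pics/c_cap_side.png

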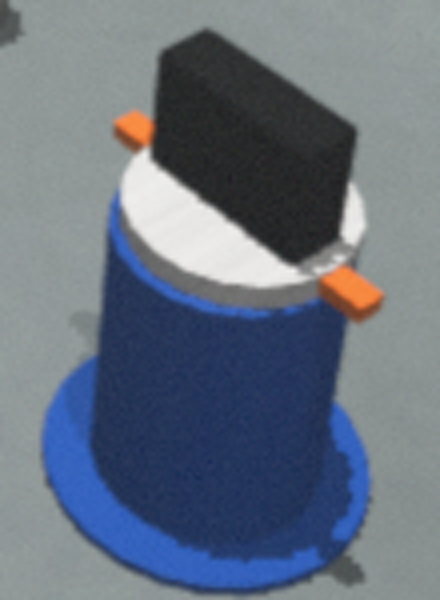

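```bash
cat > h.py <<'E'
import numpy as np, cv2
from cell import bot
def proj(m,P):
    P=np.atleast_2d(P); c=(P-m['T'][:3,3])@m['T'][:3,:3]
    u=c*[1,-1,-1]; u=u@m['K'].T; return u[:,:2]/u[:,2:]
def ray(m,px,z):
    px=np.array(px,float); d=np.linalg.inv(m['K'])@np.array([px[0],px[1],1]); d=m['T'][:3,:3]@(d*[1,-1,-1]); o=m['T'][:3,3]
    return o+d*(z-o[2])/d[2]
def frame(x,y,yaw,pts):
    c,s=np.cos(yaw),np.sin(yaw); pts=np.array(pts,float)
    return np.c_[x+c*pts[:,0]-s*pts[:,1], y+s*pts[:,0]+c*pts[:,1], pts[:,2]]
E
python3 - <<'E'
from h import *
S=bot.camera_model("scene");D=bot.camera_model("side")
def g(m,pts,s,ox,oy,z): 
    return np.array([ray(m,((p[0]+.5)/s+ox-.5,(p[1]+.5)/s+oy-.5),z) for p in pts])
def rep(n,a):
    print(n);print(a[:,:2].round(4),"mean",a[:,:2].mean(0).round(4))
a=g(S,[(97,82),(433,68),(422,315),(65,333)],6,160,195,.1);rep("scene corners",a); print(np.linalg.norm(a-np.roll(a,1,0),axis=1))
b=g(S,[(262,92),(243,300)],6,160,195,.1);rep("marks",b);d=b[0]-b[1];print(np.degrees(np.arctan2(d[1],d[0])))
a=g(D,[(170,52),(486,88),(430,212),(88,178)],6,365,150,.1);rep("side corners",a);print(np.linalg.norm(a-np.roll(a,1,0),axis=1))
b=g(D,[(157,112),(432,147)],6,365,150,.1);rep("marks",b);d=b[0]-b[1];print(np.degrees(np.arctan2(d[1],d[0])))
b=g(D,[(120,128),(368,300)],4,385,280,.0895);rep("tabs side",b);d=b[0]-b[1];print(np.degrees(np.arctan2(d[1],d[0])),np.linalg.norm(d))
b=g(S,[(215,280)],6,365,140,.0895);rep("tab scene",b)
E
```

```text
scene corners
[[ 0.4248 -0.1961]
 [ 0.4582 -0.1108]
 [ 0.5439 -0.1425]
 [ 0.5116 -0.2264]] mean [ 0.4846 -0.169 ]
[0.09193562 0.09158052 0.09143195 0.08986389]
marks
[[ 0.4476 -0.1563]
 [ 0.5197 -0.1824]] mean [ 0.4836 -0.1694]
160.05065792764984
side corners
[[ 0.5108 -0.2297]
 [ 0.4246 -0.1988]
 [ 0.4545 -0.117 ]
 [ 0.5413 -0.1417]] mean [ 0.4828 -0.1718]
[0.09309713 0.09167473 0.0870297  0.09031232]
marks
[[ 0.5188 -0.1855]
 [ 0.4468 -0.1584]] mean [ 0.4828 -0.172 ]
-20.645361575424996
tabs side
[[0.5269 0.1753]
 [0.477  0.2392]] mean [0.5019 0.2072]
-52.00644746541047 0.08115339500344669
tab scene
[[0.5244 0.1779]] mean [0.5244 0.1779]
```

```bash
cat >> h.py <<'E'
from scipy.spatial.transform import Rotation as R
def plan(xyz,ang,maxs=True):
    s=bot.state(); r=R.from_rotvec(s['orientation']); x=r.as_matrix()
    a0=np.degrees(np.arctan2(x[1,0],x[0,0]))
    d=np.array(xyz)-s['position']; t=x.T@d
    turn=-((ang-a0+180)%360-180)
    print("clock",round(s['clock'],3),"pos",s['position'].round(4),"ang",a0.round(2),"tilt z",x[:,2].round(4),"F",s['contact_force'].round(2),"open",round(s['opening'],4))
    print("units",(t/0.2).round(4),(turn/90).__round__(4),"| mm",(t*1000).round(1),"deg",round(turn,2))
E
python3 - <<'E'
from h import *
S=bot.camera_model("scene");D=bot.camera_model("side")
# big cup foot centre scene ~(461,263); side ~(290,412), rims scene centre (475,218) side (287,325)
print(ray(S,(461,263),0.003),ray(D,(290,412),0.003))
for z in(.1,.12,.14,.16): print(z,ray(S,(475,219),z),ray(D,(284,327),z))
print("tin",ray(S,(451,308),.055),"collet",ray(S,(320,249),.036))
plan((0.40,-0.45,0.28),-45)
E
```

```text
[0.66449841 0.23008835 0.003     ] [0.66055199 0.23349899 0.003     ]
0.1 [0.65402393 0.23866283 0.1       ] [0.66223048 0.20970861 0.1       ]
0.12 [0.66801414 0.22171634 0.12      ] [0.658704   0.23244452 0.12      ]
0.14 [0.68200435 0.20476985 0.14      ] [0.65517753 0.25518043 0.14      ]
0.16 [0.69599455 0.18782337 0.16      ] [0.65165105 0.27791634 0.16      ]
tin [0.76020594 0.12638872 0.055     ] collet [0.55555056 0.00574122 0.036     ]
clock 0.15 pos [ 0.1826 -0.5973  0.222 ] ang -72.99 tilt z [-5.0e-04  1.1e-03 -1.0e+00] F [ 0.32  0.27 -0.34] open 0.0877
units [-0.3869 -1.2547 -0.2897] -0.311 | mm [ -77.4 -250.9  -57.9] deg -27.99
```

{"fn": "play_rows", "kwargs": {"increments": [-0.05,-0.2,-0.2,-0.06,-0.12,-0.45,-0.29,-0.12,-0.2,-0.7,-0.29,-0.2,-0.3,-0.9,-0.29,-0.28,-0.4,-1.0,-0.29,-0.35], "grip": 1}}

```text
clock: 0.78
position: [0.3529, -0.4605, 0.2803]
orientation: [-2.941, 1.102, -0.0]
contact_force: [-0.5, 0.5, -0.1]
opening: 0.0879
```

Run:
```python
from h import *
plan((0.44,-0.25,0.28),-5)
```

```text
clock 0.775 pos [ 0.3529 -0.4605  0.2803] ang -41.09 tilt z [ 4.e-04  9.e-04 -1.e+00] F [-0.45  0.51 -0.11] open 0.0879
units [-0.3636 -1.0795  0.0028] -0.401 | mm [ -72.7 -215.9    0.6] deg -36.09
```

{"fn": "play_rows", "kwargs": {"increments": [-0.08,-0.22,0,-0.08,-0.15,-0.45,0,-0.16,-0.22,-0.7,0,-0.24,-0.27,-0.9,0,-0.32,-0.33,-1.0,0,-0.4]}}

```text
clock: 1.4
position: [0.4348, -0.2667, 0.2806]
orientation: [-3.138, 0.139, -0.0]
contact_force: [0.6, 0.1, 0.2]
opening: 0.088
```

Run:
```python
from h import *
plan((0.48,-0.21,0.28),25)
print(bot.state()['qd'].round(3))
m=bot.camera_model("wrist");np.save("m1.npy",np.r_[m['K'],m['T']],) if 0 else np.savez("m1.npz",**m)
cv2.imwrite("pics/w1.png",bot.read_camera("wrist")[:,:,::-1])
```

```text
clock 1.4 pos [ 0.4348 -0.2667  0.2806] ang -5.09 tilt z [ 2.e-04  5.e-04 -1.e+00] F [0.58 0.1  0.2 ] open 0.088
units [ 0.2002 -0.3024  0.003 ] -0.3343 | mm [ 40.  -60.5   0.6] deg -30.09
[-0.084 -0.106 -0.225  0.144  0.015 -0.023  0.655]
```

View pics/w1.png

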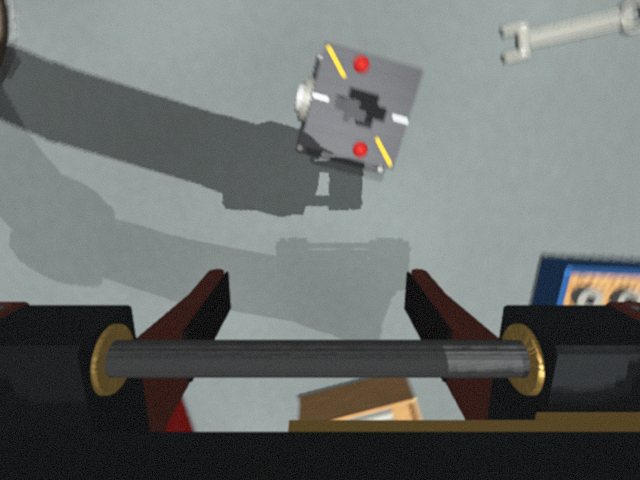

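The fixture appears at about (360,107) in the wrist view, with white marks at (320,97) and (400,118). I'll enlarge it and measure.

Run:
```python
import cv2
im=cv2.imread("pics/w1.png")[35:185,285:435]
cv2.imwrite("pics/c_w1.png",cv2.resize(im,None,fx=4,fy=4,interpolation=cv2.INTER_CUBIC))
```

```text
(no output)
```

View pics/c_w1.png

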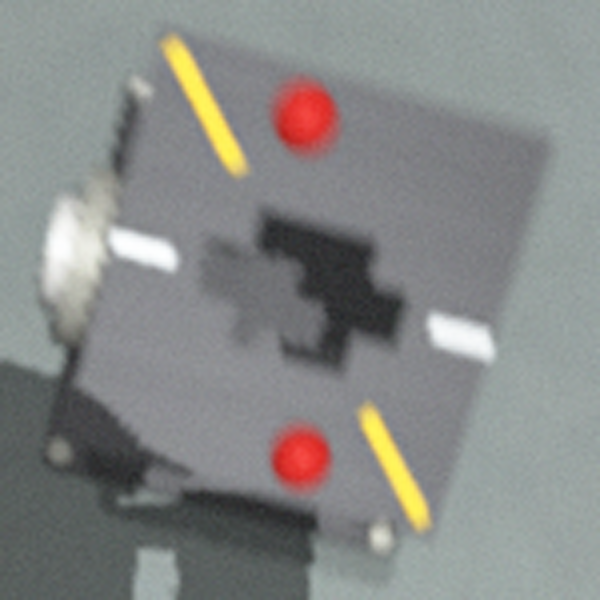

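Run:
```python
from h import *
m=dict(np.load("m1.npz"))
def G(p,z): return ray(m,((p[0]+.5)/4+285-.5,(p[1]+.5)/4+35-.5),z)
for n,ps,z in [("white",[(143,249),(461,337)],.1),("yellow",[(205,105),(395,468)],.1),("red",[(305,118),(301,459)],.1025),("corner",[(165,30),(550,140)],.1),("slot",[(203,262),(402,318)],.1)]:
    a,b=[G(p,z) for p in ps]; d=b-a
    print(n,a.round(4),b.round(4),"mid",((a+b)/2).round(4),"ang",np.degrees(np.arctan2(d[1],d[0])).round(2),"len",np.linalg.norm(d).round(4))
```

```text
white [ 0.4495 -0.1554  0.1   ] [ 0.5215 -0.181   0.1   ] mid [ 0.4855 -0.1682  0.1   ] ang -19.56 len 0.0764
yellow [ 0.4659 -0.1267  0.1   ] [ 0.505  -0.2092  0.1   ] mid [ 0.4855 -0.1679  0.1   ] ang -64.63 len 0.0913
red [ 0.4876 -0.1318  0.1025] [ 0.4826 -0.2051  0.1025] mid [ 0.4851 -0.1684  0.1025] ang -93.97 len 0.0734
corner [ 0.4582 -0.1109  0.1   ] [ 0.5426 -0.1407  0.1   ] mid [ 0.5004 -0.1258  0.1   ] ang -19.47 len 0.0894
slot [ 0.463  -0.1594  0.1   ] [ 0.508  -0.1756  0.1   ] mid [ 0.4855 -0.1675  0.1   ] ang -19.79 len 0.0478
```

Run:
```python
from h import *
plan((0.48,-0.08,0.28),15)
```

```text
clock 1.45 pos [ 0.4351 -0.2641  0.2807] ang -4.62 tilt z [ 2.0e-04  1.5e-03 -1.0e+00] F [ 0.99  2.74 -0.27] open 0.0878
units [ 0.1496 -0.9357  0.0048] -0.218 | mm [  29.9 -187.1    1. ] deg -19.62
```

{"fn": "play_rows", "kwargs": {"increments": [0.03,-0.25,0,-0.05,0.07,-0.5,0,-0.1,0.12,-0.75,0,-0.16,0.18,-1.0,0,-0.22,0.22,-1.0,0,-0.25]}}

```text
clock: 2.08
position: [0.4973, -0.0704, 0.2809]
orientation: [-3.105, -0.475, -0.001]
contact_force: [-0.2, -1.6, 0.9]
opening: 0.0876
```

Run:
```python
from h import *
plan((0.52,0.11,0.28),38)
```

```text
clock 2.075 pos [ 0.4973 -0.0704  0.2809] ang 17.38 tilt z [ 7.0e-04  1.1e-03 -1.0e+00] F [-0.19 -1.57  0.87] open 0.0876
units [ 0.3776 -0.827   0.0057] -0.2291 | mm [  75.5 -165.4    1.1] deg -20.62
```

{"fn": "play_rows", "kwargs": {"increments": [0.1,-0.25,0,-0.05,0.22,-0.5,0,-0.1,0.35,-0.75,0,-0.16,0.47,-1.0,0,-0.23,0.47,-1.0,0,-0.23]}}

```text
clock: 2.7
position: [0.5276, 0.1489, 0.2805]
orientation: [-2.967, -1.023, -0.0]
contact_force: [0.3, 0.6, 0.5]
opening: 0.0881
```

Run:
```python
from h import *
plan((0.53,0.17,0.28),38)
print(bot.state()['qd'].round(3))
m=bot.camera_model("wrist");np.savez("m2.npz",**m)
cv2.imwrite("pics/w2.png",bot.read_camera("wrist")[:,:,::-1])
```

```text
clock 2.7 pos [0.5276 0.1489 0.2805] ang 38.06 tilt z [-6.0e-04  2.5e-03 -1.0e+00] F [0.32 0.61 0.52] open 0.0881
units [ 0.0746 -0.0756  0.0025] 0.0007 | mm [ 14.9 -15.1   0.5] deg 0.06
[ 0.054 -0.021  0.067  0.025  0.007  0.009  0.009]
```

View pics/w2.png

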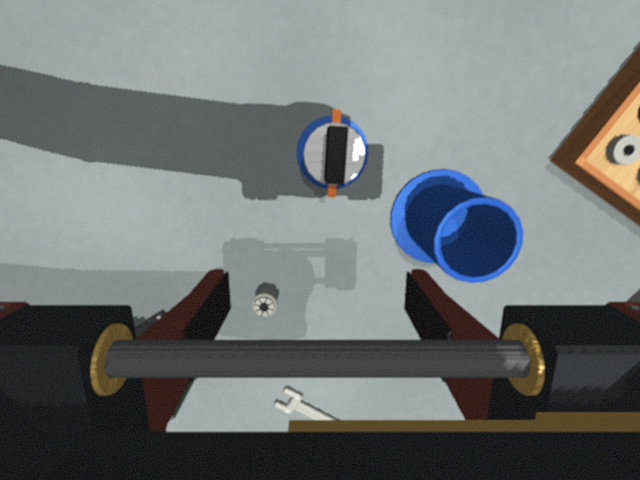

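The wrist view shows the cap at (335,152), with tabs at (337,116) and (332,190). The big cup is to the right.

Run:
```python
import cv2
im=cv2.imread("pics/w2.png")[95:215,275:395]
cv2.imwrite("pics/c_w2.png",cv2.resize(im,None,fx=5,fy=5,interpolation=cv2.INTER_CUBIC))
```

```text
(no output)
```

View pics/c_w2.png

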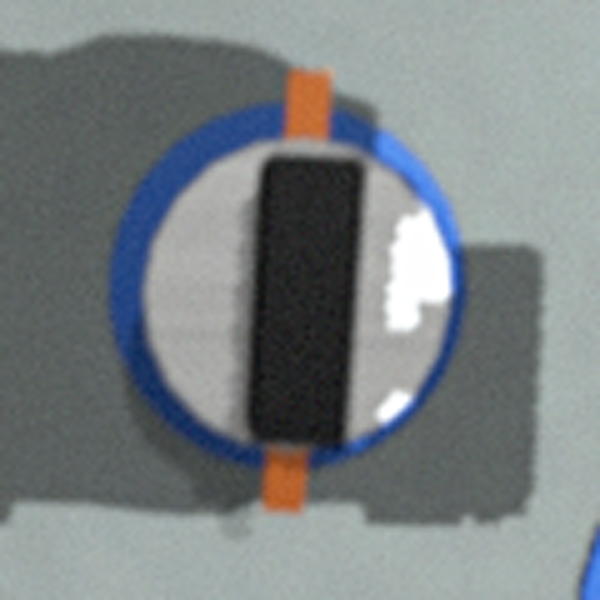

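Run:
```python
from h import *
m=dict(np.load("m2.npz"))
def G(p,z): return ray(m,((p[0]+.5)/5+275-.5,(p[1]+.5)/5+95-.5),z)
a,b=G((310,71),.092),G((283,511),.092);d=b-a
print("tabs",a,b,(a+b)/2,np.degrees(np.arctan2(d[1],d[0])),np.linalg.norm(d))
q=np.array([G(p,.129) for p in [(267,156),(364,160),(345,445),(250,438)]])
print("bar",q.mean(0),[np.linalg.norm(q[i]-q[i-1]) for i in range(4)])
d=(q[2]+q[3]-q[0]-q[1]);print(np.degrees(np.arctan2(d[1],d[0])))
print("disc", (G((145,295),.093)+G((457,275),.093))/2)
plan((0.5023,0.2085,0.18),37)
```

```text
tabs [0.48017639 0.24119777 0.092     ] [0.52825388 0.17293137 0.092     ] [0.50421514 0.20706457 0.092     ] -54.84438500457925 0.08349699423482367
bar [0.50418104 0.20713499 0.129     ] [np.float64(0.04791772445419665), np.float64(0.01660958122427054), np.float64(0.04848931405646644), np.float64(0.016976291547042346)]
-54.87869176171322
disc [0.50336082 0.20951574 0.093     ]
clock 2.75 pos [0.5278 0.1459 0.2802] ang 37.81 tilt z [-9.e-04  6.e-04 -1.e+00] F [-0.78 -0.68 -0.15] open 0.0877
units [ 0.0912 -0.3252  0.5013] 0.0089 | mm [ 18.2 -65.  100.3] deg 0.81
```

{"fn": "play_rows", "kwargs": {"increments": [0.05,-0.16,0.1,0.015,0.094,-0.314,0.3,0.03,0.094,-0.314,0.5,0.03,0.094,-0.314,0.62,0.03,0.094,-0.314,0.62,0.03]}}

```text
clock: 3.38
position: [0.504, 0.203, 0.155]
orientation: [2.997, 0.939, -0.006]
contact_force: [0.1, 0.0, -0.4]
opening: 0.0872
```

Run:
```python
from h import *
plan((0.5042,0.207,0.098),35.14)
for n in ["wrist","side"]:
    cv2.imwrite(f"pics/{n}3.png",bot.read_camera(n)[:,:,::-1])
```

```text
clock 3.375 pos [0.504 0.203 0.155] ang 34.8 tilt z [-0.0033 -0.0023 -1.    ] F [ 0.07  0.02 -0.39] open 0.0872
units [ 0.0134 -0.016   0.2848] -0.0038 | mm [ 2.7 -3.2 57. ] deg -0.34
```

View pics/wrist3.png

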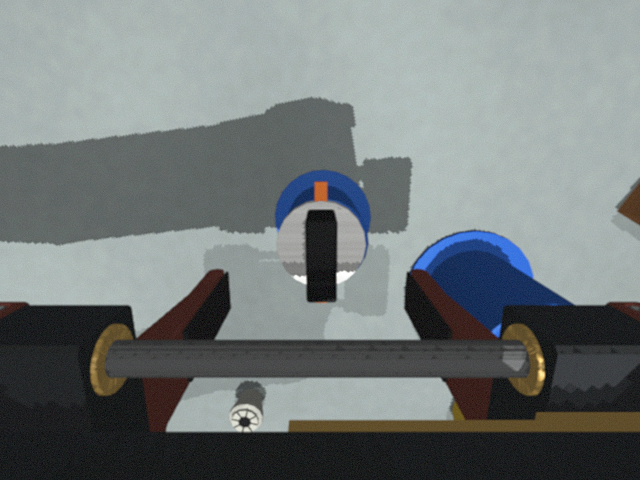

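View pics/side3.png

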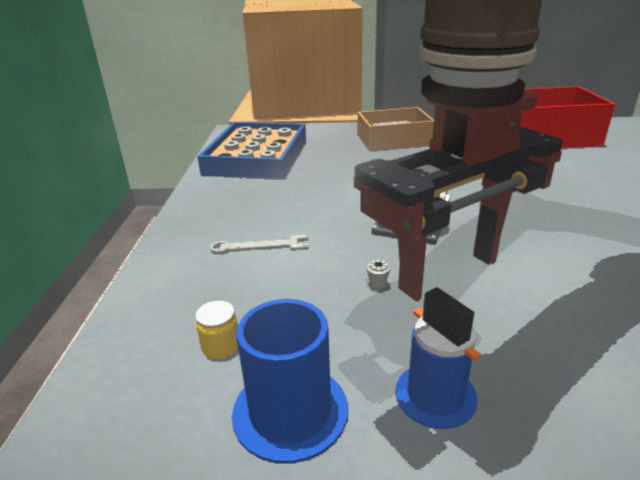

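Run:
```python
from h import *
D=bot.camera_model("side");S=bot.camera_model("scene");W=bot.camera_model("wrist")
p=bot.state()['position'];print(p,W['T'][:3,3])
c=np.array([[.5042,.207,.129]])
pts=np.vstack([p,c,c-[0,0,.129]])
print("side",proj(D,pts));print("wrist",proj(W,pts))
f=frame(p[0],p[1],np.radians(34.8),[(.044,0,p[2]),(-.044,0,p[2])])
print("fingertips side",proj(D,f), "wrist",proj(W,f))
cv2.imwrite("pics/scene3.png",bot.read_camera("scene")[:,:,::-1])
```

```text
[0.50525035 0.20450803 0.15730248] [0.46647761 0.26163369 0.31849897]
side [[446.73523735 275.30369103]
 [445.41212141 300.74538706]
 [433.92688724 393.40584707]]
wrist [[315.12513568 287.99480821]
 [316.3253237  264.09067494]
 [316.50054153 218.13293496]]
fingertips side [[411.64982982 292.0404319 ]
 [478.81446978 260.00098149]] wrist [[403.57433577 288.055101  ]
 [226.6273037  287.93448227]]
```

View pics/scene3.png

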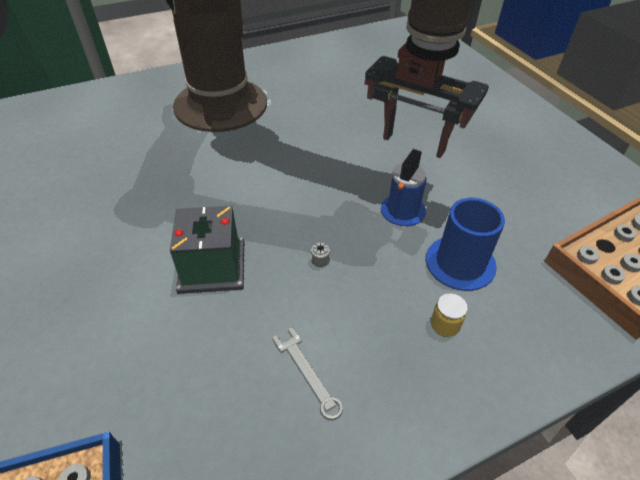

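Run:
```python
from h import *
plan((0.5042,0.207,0.098),35.14)
```

```text
clock 3.525 pos [0.5054 0.205  0.1578] ang 34.88 tilt z [ 1.4e-03  2.0e-04 -1.0e+00] F [0.55 0.26 0.91] open 0.0877
units [ 0.0003 -0.0121  0.2988] -0.0029 | mm [ 0.1 -2.4 59.8] deg -0.26
```

{"fn": "play_rows", "kwargs": {"increments": [0,-0.01,0.08,-0.003,0,-0.012,0.17,-0.003,0,-0.012,0.25,-0.003,0,-0.012,0.29,-0.003,0,-0.012,0.295,-0.003]}}

```text
clock: 4.15
position: [0.5027, 0.2076, 0.0968]
orientation: [-2.994, -0.952, 0.002]
contact_force: [-0.3, -0.1, 0.2]
opening: 0.088
```

{"fn": "play_rows", "kwargs": {"increments": [0,0,0,0,0,0,0,0,0,0,0,0,0,0,0,0,0,0,0,0], "grip": 0, "newtons": 25}}

```text
clock: 4.78
position: [0.5032, 0.2076, 0.0978]
orientation: [2.994, 0.952, 0.0]
contact_force: [0.9, 0.0, 0.9]
opening: 0.0412
```

Run:
```python
from h import *
plan((0.5042,0.207,0.098),35.14)
cv2.imwrite("pics/side4.png",bot.read_camera("side")[:,:,::-1])
```

```text
clock 4.775 pos [0.5032 0.2076 0.0978] ang 35.27 tilt z [ 2.e-04  0.e+00 -1.e+00] F [0.92 0.   0.94] open 0.0412
units [ 0.0023  0.0052 -0.0012] 0.0014 | mm [ 0.5  1.  -0.2] deg 0.13
```

View pics/side4.png

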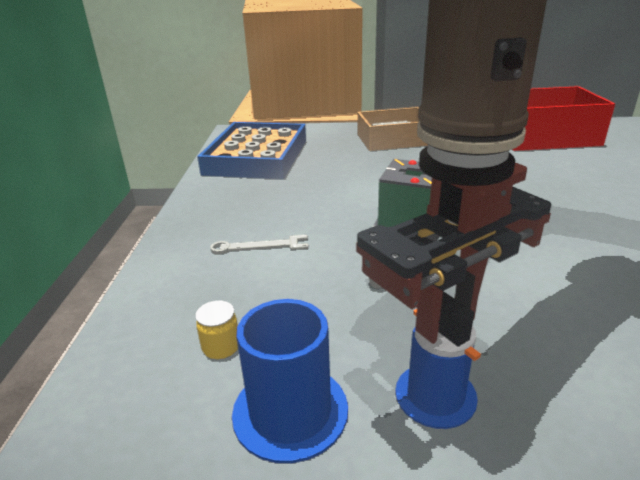

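The fingers straddle the bar and are still closing. I'll keep closing, with a firmer grip.

{"fn": "play_rows", "kwargs": {"increments": [0,0,0,0,0,0,0,0,0,0,0,0,0,0,0,0,0,0,0,0], "grip": 0, "newtons": 45}}

```text
clock: 5.45
position: [0.5032, 0.2076, 0.0976]
orientation: [2.994, 0.952, 0.0]
contact_force: [-0.2, 0.0, -0.2]
opening: 0.0177
```

Run:
```python
from h import *
plan((0.5042,0.207,0.21),35.14)
```

```text
clock 5.45 pos [0.5032 0.2076 0.0976] ang 35.28 tilt z [ 0. -0. -1.] F [-0.21  0.02 -0.18] open 0.0177
units [ 0.0025  0.0055 -0.5619] 0.0015 | mm [   0.5    1.1 -112.4] deg 0.14
```

{"fn": "play_rows", "kwargs": {"increments": [0,0,-0.08,0,0,0,-0.2,0,0,0,-0.35,0,0,0,-0.5,0,0,0,-0.6,0]}}

```text
clock: 6.08
position: [0.5032, 0.208, 0.22]
orientation: [-2.994, -0.952, -0.003]
contact_force: [0.8, 0.1, -2.9]
opening: 0.0176
```

Run:
```python
from h import *
plan((0.55,0.04,0.218),53)
cv2.imwrite("pics/side5.png",bot.read_camera("side")[:,:,::-1])
```

```text
clock 6.075 pos [0.5032 0.208  0.22  ] ang 35.3 tilt z [ 1.6e-03  5.0e-04 -1.0e+00] F [ 0.76  0.15 -2.93] open 0.0176
units [-0.2944  0.8205  0.0099] -0.1967 | mm [-58.9 164.1   2. ] deg -17.7
```

View pics/side5.png

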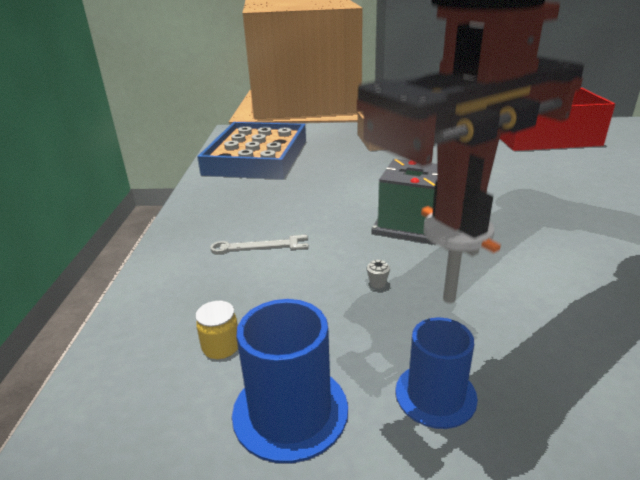

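{"fn": "play_rows", "kwargs": {"increments": [-0.08,0.15,0,-0.03,-0.18,0.37,0,-0.08,-0.28,0.6,0,-0.14,-0.37,0.85,0,-0.19,-0.4,1.0,0,-0.21]}}

```text
clock: 6.75
position: [0.5533, -0.0054, 0.2175]
orientation: [2.797, 1.428, -0.002]
contact_force: [-0.0, 0.7, -1.7]
opening: 0.0177
```

Run:
```python
from h import *
plan((0.551,-0.19,0.22),70.4)
```

```text
clock 6.75 pos [ 0.5533 -0.0054  0.2175] ang 54.09 tilt z [-6.0e-04 -1.2e-03 -1.0e+00] F [-0.01  0.66 -1.67] open 0.0177
units [-0.7544  0.532  -0.0112] -0.1812 | mm [-150.9  106.4   -2.2] deg -16.31
```

{"fn": "play_rows", "kwargs": {"increments": [-0.18,0.13,0,-0.04,-0.36,0.26,-0.01,-0.08,-0.56,0.4,-0.01,-0.13,-0.75,0.53,-0.01,-0.18,-0.75,0.53,-0.01,-0.18]}}

```text
clock: 7.38
position: [0.5503, -0.1906, 0.2189]
orientation: [2.573, 1.802, -0.003]
contact_force: [0.2, 0.3, -2.7]
opening: 0.0175
```

Run:
```python
from h import *
plan((0.551,-0.19,0.22),70.4)
m=bot.camera_model("wrist");np.savez("m6.npz",**m)
cv2.imwrite("pics/w6.png",bot.read_camera("wrist")[:,:,::-1])
print(bot.state()['qd'].round(3))
```

```text
clock 7.375 pos [ 0.5503 -0.1906  0.2189] ang 70.02 tilt z [-0.0015 -0.0011 -1.    ] F [ 0.18  0.32 -2.71] open 0.0175
units [ 0.0039  0.0022 -0.0053] -0.0043 | mm [ 0.8  0.4 -1.1] deg -0.38
[-0.04  -0.014 -0.039  0.015 -0.018 -0.007 -0.021]
```

View pics/w6.png

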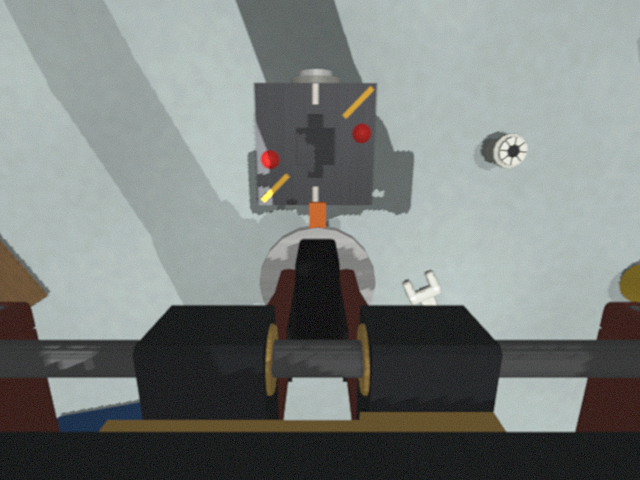

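The wrist view shows both the fixture (marks at (316,94), (316,194)) and the held cap, with its tab at (317,214).

Run:
```python
import cv2
im=cv2.imread("pics/w6.png")[70:310,240:400]
im=cv2.convertScaleAbs(im,alpha=1.4,beta=10)
im=cv2.resize(im,None,fx=5,fy=5,interpolation=cv2.INTER_CUBIC)
cv2.imwrite("pics/c_w6a.png",im[:700//1][:600]); cv2.imwrite("pics/c_w6b.png",im[600:1200])
```

```text
(no output)
```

View pics/c_w6a.png

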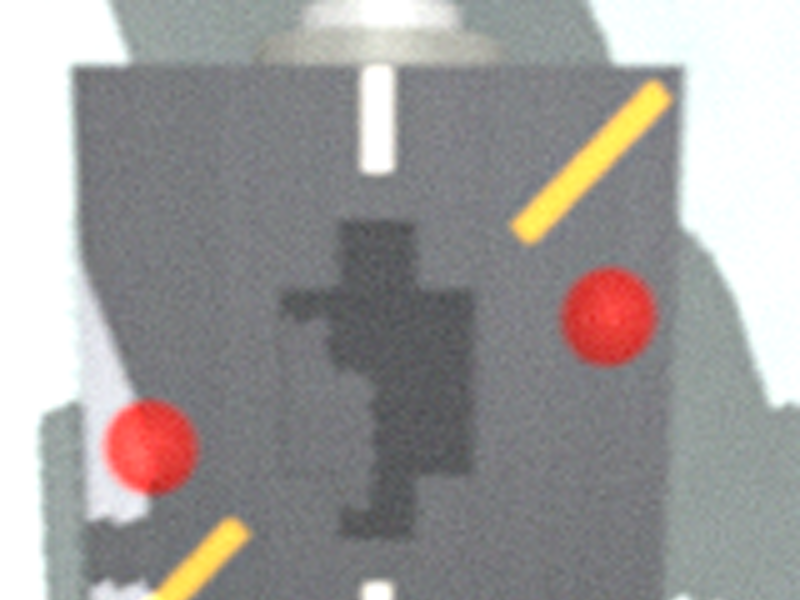

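View pics/c_w6b.png

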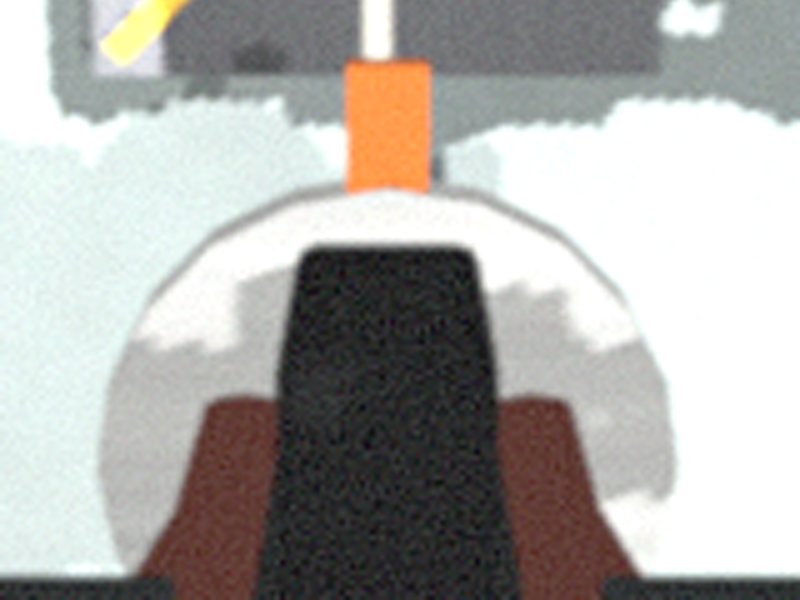

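Run:
```python
from h import *
m=dict(np.load("m6.npz"))
def G(p,z): return ray(m,((p[0]+.5)/5+240-.5,(p[1]+.5)/5+70-.5),z)
tcp=np.array([0.5503,-0.1906,.2189]);th=np.radians(70.02)
ex=np.array([np.cos(th),np.sin(th),0]);ey=np.array([np.sin(th),-np.cos(th),0])
def tl(P): d=P-tcp; return np.round([1000*d@ex,1000*d@ey],2)
def pr(n,a,b):
    d=b-a;print(n,"mid",((a+b)/2).round(4),"tool mm",tl((a+b)/2),"ang",np.degrees(np.arctan2(d[1],d[0])).round(2),"len",np.linalg.norm(d).round(4))
pr("slot",G((378,220),.1),G((378,538),.1))
pr("red",G((610,317),.1025),G((151,447),.1025))
pr("yellow",G((593,162),.1),G((168,592),.1))
pr("mark line",G((378,65),.1),G((378,645),.1))
zo=.2189-.0127
t=G((389,662),zo+.007);e=G((388,795),zo+.008)
pr("tab tip->", t,G((388.5,790),zo+.007))
print("tab tip tool",tl(t),"disc edge",tl(e))
print("disc L/R",tl(G((100,1070),zo+.006)),tl(G((675,1070),zo+.006)))
```

```text
slot mid [ 0.4863 -0.1691  0.1   ] tool mm [ -1.65 -67.52] ang -20.06 len 0.0477
red mid [ 0.4863 -0.169   0.1025] tool mm [ -1.59 -67.52] ang -94.66 len 0.0733
yellow mid [ 0.4862 -0.1697  0.1   ] tool mm [ -2.28 -67.36] ang -65.65 len 0.0924
mark line mid [ 0.4841 -0.1683  0.1   ] tool mm [ -1.65 -69.86] ang -20.06 len 0.0866
tab tip-> mid [ 0.5169 -0.1784  0.2132] tool mm [  0.09 -35.53] ang -20.19 len 0.0127
tab tip tool [  0.11 -41.87] disc edge [ 1.000e-02 -2.893e+01]
disc L/R [-29.73   0.75] [29.65  0.72]
```

{"fn": "play_rows", "kwargs": {"increments": [-0.002,-0.08,0,0,-0.005,-0.17,0,0,-0.008,-0.26,0,0,-0.008,-0.34,0,0,-0.008,-0.34,0,0]}}

```text
clock: 8.05
position: [0.4862, -0.1633, 0.22]
orientation: [2.566, 1.811, -0.001]
contact_force: [0.0, 0.8, -1.8]
opening: 0.0178
```

Run:
```python
from h import *
p=np.array([.5503,-.1906]);th=np.radians(70.02)
t=p-.00165*np.array([np.cos(th),np.sin(th)])-.068*np.array([np.sin(th),-np.cos(th)])
print(t)
plan((*t,0.14),70.1)
```

```text
[ 0.485829   -0.16891563]
clock 8.05 pos [ 0.4862 -0.1633  0.22  ] ang 70.44 tilt z [-1.e-04 -8.e-04 -1.e+00] F [ 0.02  0.79 -1.81] open 0.0178
units [-0.027   0.0075  0.4   ] 0.0037 | mm [-5.4  1.5 80. ] deg 0.34
```

Run:
```python
from h import *
cv2.imwrite("pics/side7.png",bot.read_camera("side")[:,:,::-1])
plan((0.4858,-.1689,0.14),70.1)
cv2.imwrite("pics/scene7.png",bot.read_camera("scene")[:,:,::-1])
plan((0.4858,-.1689,0.14),70.1)
bot.read_camera("scene")
plan((0.4858,-.1689,0.14),70.1)
```

```text
clock 8.1 pos [ 0.487  -0.1639  0.2201] ang 70.4 tilt z [ 7.e-04 -8.e-04 -1.e+00] F [-0.12  0.07 -1.66] open 0.018
units [-0.0255  0.0024  0.4003] 0.0034 | mm [-5.1  0.5 80.1] deg 0.3
clock 8.15 pos [ 0.4874 -0.1641  0.22  ] ang 70.39 tilt z [ 9.e-04 -5.e-04 -1.e+00] F [ 0.19 -0.94 -1.91] open 0.0179
units [-2.51e-02  1.00e-04  4.00e-01] 0.0032 | mm [-5.  0. 80.] deg 0.29
clock 8.2 pos [ 0.4875 -0.1642  0.2199] ang 70.38 tilt z [ 9.e-04 -2.e-04 -1.e+00] F [-0.59  0.21 -1.91] open 0.0176
units [-0.025  -0.0007  0.3994] 0.0031 | mm [-5.  -0.1 79.9] deg 0.28
```

{"fn": "play_rows", "kwargs": {"increments": [-0.025,0,0,0.002,-0.025,0,0,0.003,-0.025,0,0,0.003,-0.025,0,0,0.003,-0.025,0,0,0.003]}}

```text
clock: 8.82
position: [0.4853, -0.1688, 0.2197]
orientation: [2.572, 1.805, 0.0]
contact_force: [-0.7, 0.1, -2.2]
opening: 0.0179
```

Run:
```python
from h import *
plan((0.4858,-.1689,0.14),70.1)
m=bot.camera_model("wrist");np.savez("m8.npz",**m)
for n in("wrist","side","scene"): cv2.imwrite(f"pics/{n}8.png",bot.read_camera(n)[:,:,::-1])
a=cv2.imread("pics/side8.png")[100:260,350:510];b=cv2.imread("pics/scene8.png")[110:270,130:290]
cv2.imwrite("pics/c8.png",cv2.resize(np.hstack([a,b]),None,fx=2.5,fy=2.5,interpolation=cv2.INTER_CUBIC))
```

```text
clock 8.825 pos [ 0.4853 -0.1688  0.2197] ang 70.11 tilt z [ 1.e-04  0.e+00 -1.e+00] F [-0.66  0.14 -2.22] open 0.0179
units [0.0005 0.0025 0.3983] 0.0002 | mm [ 0.1  0.5 79.7] deg 0.01
```

View pics/c8.png

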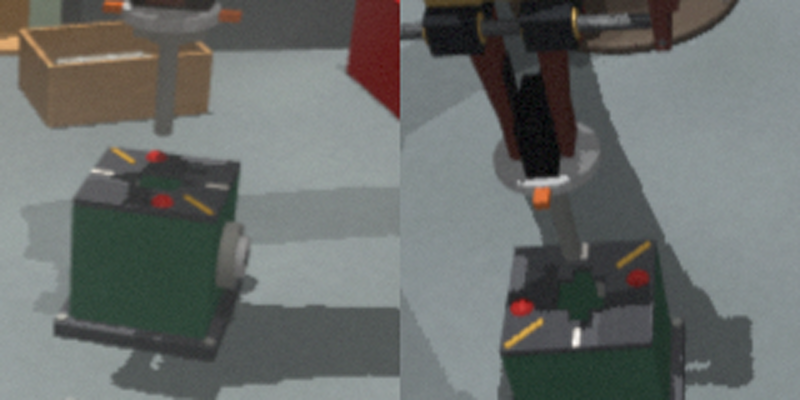

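View pics/wrist8.png

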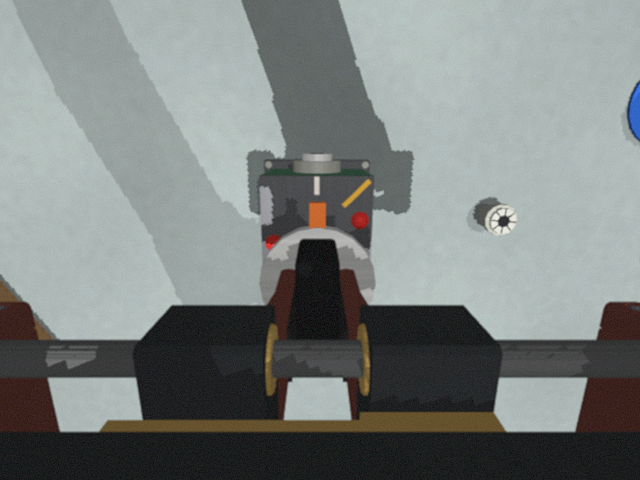

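{"fn": "play_rows", "kwargs": {"increments": [0,0.002,0.1,0,0,0.002,0.2,0,0,0.002,0.3,0,0,0.002,0.39,0,0,0.002,0.4,0]}}

```text
clock: 9.6
position: [0.4849, -0.1689, 0.1385]
orientation: [-2.57, -1.804, 0.002]
contact_force: [-0.0, -0.0, -1.8]
opening: 0.0176
```

Run:
```python
from h import *
plan((0.4858,-.1689,0.113),70.1)
m=bot.camera_model("wrist");np.savez("m9.npz",**m)
for n in("wrist","side","scene"): cv2.imwrite(f"pics/{n}9.png",bot.read_camera(n)[:,:,::-1])
a=cv2.imread("pics/side9.png")[120:240,350:510];b=cv2.imread("pics/scene9.png")[150:270,130:290]
cv2.imwrite("pics/c9.png",cv2.resize(np.hstack([a,b]),None,fx=2.5,fy=2.5,interpolation=cv2.INTER_CUBIC))
b=cv2.imread("pics/wrist9.png")[170:310,240:400]
b=cv2.convertScaleAbs(b,alpha=1.4,beta=10)
cv2.imwrite("pics/cw9.png",cv2.resize(b,None,fx=4,fy=4,interpolation=cv2.INTER_CUBIC))
plan((0.4858,-.1689,0.113),70.1)
```

```text
clock 9.6 pos [ 0.4849 -0.1689  0.1385] ang 70.12 tilt z [-2.e-03  9.e-04 -1.e+00] F [-0.05 -0.03 -1.8 ] open 0.0176
units [0.0013 0.0047 0.1275] 0.0002 | mm [ 0.3  0.9 25.5] deg 0.02
clock 9.75 pos [ 0.486  -0.169   0.1401] ang 70.11 tilt z [ 7.e-04 -1.e-04 -1.e+00] F [ 0.13 -0.16 -2.67] open 0.0178
units [-0.     -0.0014  0.1357] 0.0002 | mm [-0.  -0.3 27.1] deg 0.01
```

View pics/c9.png

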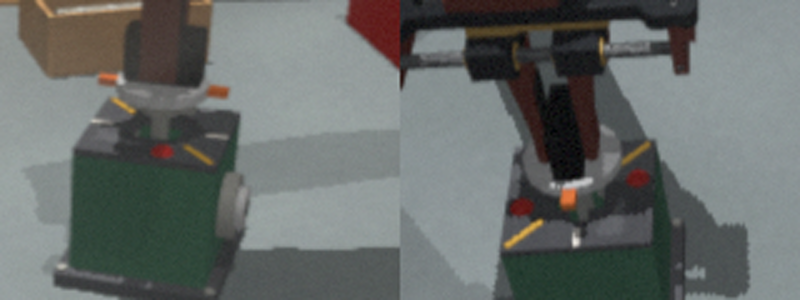

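View pics/cw9.png

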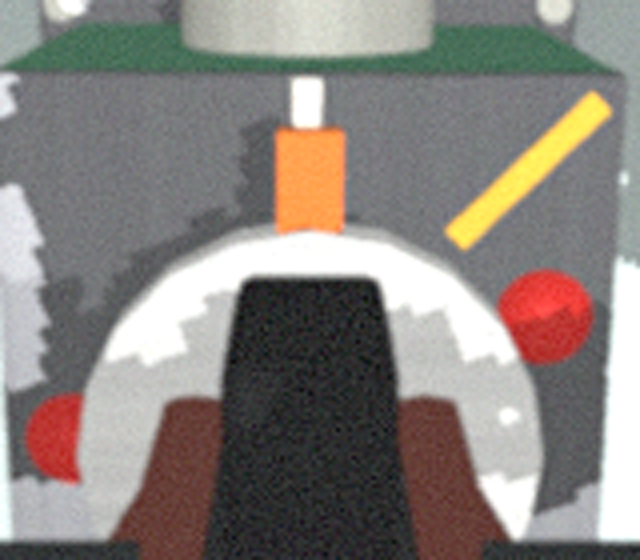

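Run:
```python
from h import *
m=dict(np.load("m9.npz"))
def G(p,z): return ray(m,((p[0]+.5)/4+240-.5,(p[1]+.5)/4+170-.5),z)
tcp=np.array([0.4849,-0.1689,.1385]);th=np.radians(70.12)
ex=np.array([np.cos(th),np.sin(th),0]);ey=np.array([np.sin(th),-np.cos(th),0])
tl=lambda P: np.round([1000*(P-tcp)@ex,1000*(P-tcp)@ey],2)
print("mark x",tl(G((308,80),.1)),"mark outer",tl(G((308,78),.1)))
print("plate edge far",tl(G((20,76),.1)),tl(G((625,76),.1)))
print("red0",tl(G((547,317),.1025)),"red1",tl(G((74,437),.1025)))
print("yellow ends",tl(G((600,103),.1)),tl(G((458,237),.1)))
zo=.1258
print("tab tip",tl(G((311,130),zo+.007)),"disc edge",tl(G((311,232),zo+.008)),"L",tl(G((78,440),zo+.006)),"R",tl(G((543,460),zo+.006)))
# expected from fixture centre in tool frame c=(cx,cy): red0/red1 at +-37
```

```text
mark x [ -0.23 -43.8 ] mark outer [ -0.23 -44.09]
plate edge far [-41.36 -44.38] [ 45.04 -44.37]
red0 [35.02 -9.21] red1 [-35.58   9.69]
yellow ends [ 41.67 -40.51] [ 21.83 -20.75]
tab tip [  0.15 -41.82] disc edge [  0.15 -29.43] L [-29.81  -1.48] R [30.14  1.29]
```

Run:
```python
from h import *
plan((0.4858,-.1689,0.113),70.1)
m=bot.camera_model("wrist");s=bot.state();np.savez("m10.npz",p=s['position'],o=s['orientation'],**m)
cv2.imwrite(f"pics/wrist10.png",bot.read_camera("wrist")[:,:,::-1])
plan((0.4858,-.1689,0.113),70.1)
b=cv2.imread("pics/wrist10.png")[170:310,240:400]
b=cv2.convertScaleAbs(b,alpha=1.4,beta=10)
cv2.imwrite("pics/cw10.png",cv2.resize(b,None,fx=4,fy=4,interpolation=cv2.INTER_CUBIC))
```

```text
clock 9.75 pos [ 0.486  -0.169   0.1401] ang 70.11 tilt z [ 7.e-04 -1.e-04 -1.e+00] F [ 0.13 -0.16 -2.67] open 0.0178
units [-0.     -0.0014  0.1357] 0.0002 | mm [-0.  -0.3 27.1] deg 0.01
clock 9.8 pos [ 0.4861 -0.1691  0.1403] ang 70.11 tilt z [ 1.e-03 -3.e-04 -1.e+00] F [ 0.41 -0.1  -3.34] open 0.0178
units [ 0.0003 -0.002   0.1365] 0.0001 | mm [ 0.1 -0.4 27.3] deg 0.01
```

View pics/cw10.png

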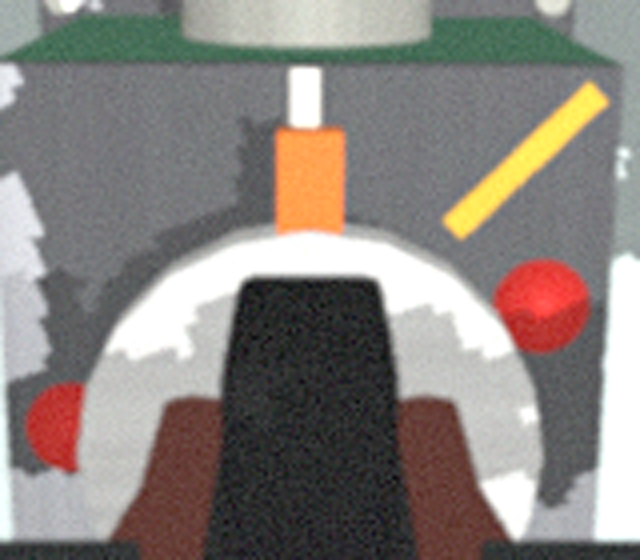

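```bash
cat > meas.py <<'E'
from h import *
z=np.load("m10.npz");m=dict(K=z['K'],T=z['T'])
def G(p,zz): return ray(m,((p[0]+.5)/4+240-.5,(p[1]+.5)/4+170-.5),zz)
tcp=z['p'];M=R.from_rotvec(z['o']).as_matrix();ex,ey=M[:,0],M[:,1]
tl=lambda P: np.round([1000*(P-[tcp[0],tcp[1],P[2]])@ex,1000*(P-[tcp[0],tcp[1],P[2]])@ey],2)
E
python3 - <<'E'
from meas import *
print("mark",tl(G((305,68),.1)),"edge",tl(G((305,66),.1)))
print("red0",tl(G((542,307),.1025)),"red1",tl(G((73,427),.1025)))
print("yellow ends",tl(G((597,93),.1)),tl(G((455,229),.1)))
zo=tcp[2]-.0127
print("tab tip",tl(G((311,130),zo+.007)),"disc edge",tl(G((311,232),zo+.008)),"L",tl(G((78,440),zo+.006)),"R",tl(G((543,460),zo+.006)))
E
```

```text
mark [ -0.74 -45.24] edge [ -0.74 -45.52]
red0 [ 34.41 -10.19] red1 [-36.03   8.81]
yellow ends [ 41.4  -41.64] [ 21.45 -21.49]
tab tip [  0.08 -41.83] disc edge [  0.08 -29.44] L [-29.88  -1.48] R [30.06  1.29]
```

{"fn": "play_rows", "kwargs": {"increments": [-0.0045,-0.001,0,0,-0.0045,-0.001,0.03,0,-0.0045,-0.001,0.06,0,-0.0045,-0.001,0.08,0,-0.0045,-0.001,0.09,0]}}

```text
clock: 10.42
position: [0.4849, -0.1697, 0.1212]
orientation: [-2.571, -1.804, 0.0]
contact_force: [0.4, -0.5, -2.5]
opening: 0.0178
```

Run:
```python
from h import *
bot.read_camera("side")
plan((0.4858,-.1689,0.1127),70.1)
```

```text
clock 10.475 pos [ 0.4849 -0.1697  0.1211] ang 70.11 tilt z [-5.e-04  3.e-04 -1.e+00] F [-1.87  0.56 -2.7 ] open 0.0177
units [0.0053 0.0029 0.0422] 0.0001 | mm [1.1 0.6 8.4] deg 0.01
```

{"fn": "play_rows", "kwargs": {"increments": [0,0,0.015,0,0,0,0.028,0,0,0,0.036,0,0,0,0.041,0,0,0,0.042,0]}}

```text
clock: 11.1
position: [0.4851, -0.1698, 0.1132]
orientation: [-2.572, -1.804, -0.0]
contact_force: [0.4, 0.2, -1.9]
opening: 0.0178
```

Run:
```python
from h import *
a=bot.read_camera("side")[130:220,370:480]; b=bot.read_camera("scene")[160:250,145:255]
plan((0.4858,-.1689,0.1127),70.1)
cv2.imwrite("pics/c11.png",cv2.resize(np.hstack([a,b])[:,:,::-1],None,fx=3.6,fy=3.6,interpolation=cv2.INTER_CUBIC))
```

```text
clock 11.2 pos [ 0.4851 -0.1698  0.1133] ang 70.11 tilt z [ 1.e-04 -1.e-04 -1.e+00] F [-0.2  -0.33 -1.67] open 0.0176
units [0.0055 0.0015 0.003 ] 0.0001 | mm [1.1 0.3 0.6] deg 0.01
```

View pics/c11.png

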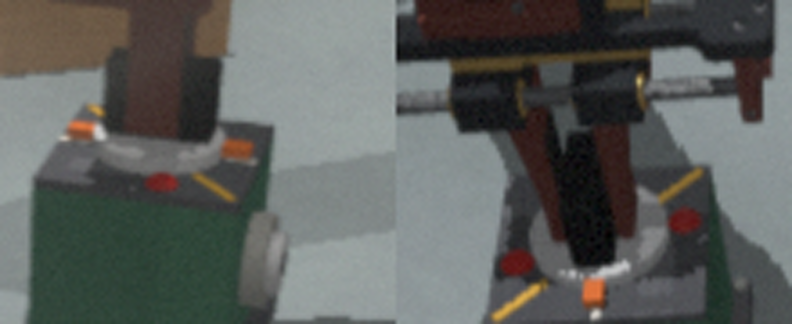

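{"fn": "play_rows", "kwargs": {"increments": [0,0,0.002,0,0,0,0.004,0,0,0,0.006,0,0,0,0.006,0,0,0,0.006,0]}}

```text
clock: 11.82
position: [0.4852, -0.1698, 0.1126]
orientation: [2.571, 1.804, -0.0]
contact_force: [-1.4, 1.0, 4.4]
opening: 0.0173
```

Run:
```python
from h import *
plan((0.4858,-.1689,0.1127),70.1); print(bot.state()['ft_torque'].round(3))
```

```text
clock 11.825 pos [ 0.4852 -0.1698  0.1126] ang 70.11 tilt z [ 3.e-04 -5.e-04 -1.e+00] F [-1.42  0.96  4.43] open 0.0173
units [ 0.0051  0.0011 -0.0004] 0.0001 | mm [ 1.   0.2 -0.1] deg 0.01
[0.238 0.374 0.024]
```

{"fn": "play_rows", "kwargs": {"increments": [0,0,0,0.03,0,0,0,0.08,0,0,0,0.13,0,0,0,0.18,0,0,0,0.2]}}

```text
clock: 12.45
position: [0.4856, -0.1702, 0.1126]
orientation: [2.822, 1.378, 0.001]
contact_force: [-0.8, -1.1, 4.1]
opening: 0.0176
```

Run:
```python
from h import *
plan((0.4852,-.1698,0.1126),25.1); print(bot.state()['ft_torque'].round(3))
cv2.imwrite(f"pics/wrist12.png",bot.read_camera("wrist")[:,:,::-1])
b=cv2.imread("pics/wrist12.png")[150:330,220:420]
b=cv2.convertScaleAbs(b,alpha=1.4,beta=10)
cv2.imwrite("pics/cw12.png",cv2.resize(b,None,fx=3,fy=3,interpolation=cv2.INTER_CUBIC))
```

```text
clock 12.45 pos [ 0.4856 -0.1702  0.1126] ang 52.06 tilt z [ 0.0011 -0.001  -1.    ] F [-0.83 -1.05  4.1 ] open 0.0176
units [ 0.0001 -0.0027  0.0001] 0.2996 | mm [ 0.  -0.5  0. ] deg 26.96
[-0.142  0.067  0.202]
```

View pics/cw12.png

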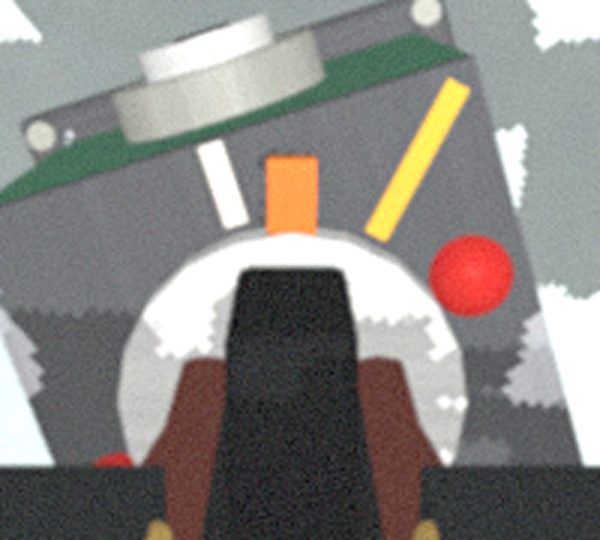

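The cap follows the tool. The tab has turned about 18° from the white mark, heading for the yellow one. I'll turn the remaining 27°.

{"fn": "play_rows", "kwargs": {"increments": [0,0,0,0.06,0,0,0,0.13,0,0,0,0.2,0,0,0,0.27,0,0,0,0.3]}}

```text
clock: 13.12
position: [0.4852, -0.1704, 0.1126]
orientation: [3.066, 0.681, -0.0]
contact_force: [-2.5, -3.0, 6.4]
opening: 0.0176
```

{"fn": "play_rows", "kwargs": {"increments": [0,0,0,0,0,0,0,0,0,0,0,0,0,0,0,0,0,0,0,0]}}

```text
clock: 13.75
position: [0.4852, -0.1704, 0.1126]
orientation: [3.065, 0.683, 0.0]
contact_force: [-3.0, -1.9, 6.8]
opening: 0.018
```

Run:
```python
from h import *
plan((0.4852,-.1698,0.1126),25.1)
s=bot.state();m=bot.camera_model("wrist");print(s['ft_torque'].round(3))
np.savez("m10.npz",p=s['position'],o=s['orientation'],**m)
cv2.imwrite(f"pics/wrist13.png",bot.read_camera("wrist")[:,:,::-1])
b=cv2.imread("pics/wrist13.png")[170:310,240:400]
b=cv2.convertScaleAbs(b,alpha=1.4,beta=10)
cv2.imwrite("pics/cw13.png",cv2.resize(b,None,fx=4,fy=4,interpolation=cv2.INTER_CUBIC))
```

```text
clock 13.75 pos [ 0.4852 -0.1704  0.1126] ang 25.14 tilt z [ 3.e-04 -9.e-04 -1.e+00] F [-3.01 -1.93  6.83] open 0.018
units [ 0.0014 -0.0028 -0.0001] 0.0004 | mm [ 0.3 -0.6 -0. ] deg 0.04
[-0.256  0.352  0.074]
```

View pics/cw13.png

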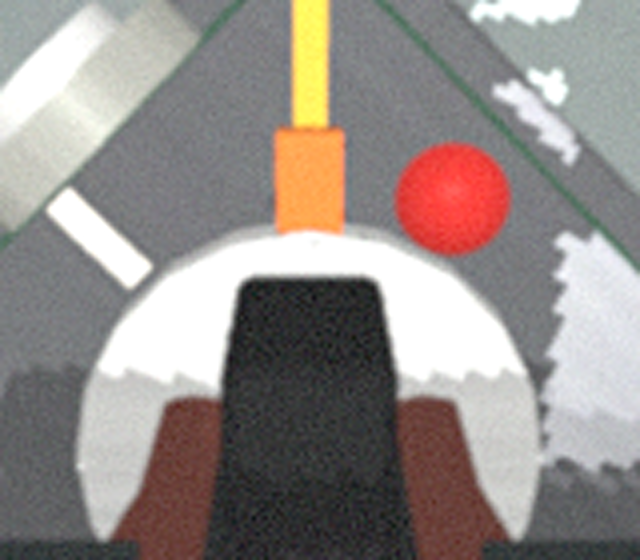

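Run:
```python
from meas import *
for n,p,z in [("y1",(310,5),.1),("y2",(310,125),.1),("tab",(310,130),.107),("tabbase",(310.5,228),.107),("red",(453,199),.1025)]: print(n,tl(G(p,z)))
a=bot.read_camera("side")[130:220,370:480]; b=bot.read_camera("scene")[160:250,145:255]
plan((0.4852,-.1698,0.1126),25.1)
cv2.imwrite("pics/c14.png",cv2.resize(np.hstack([a,b])[:,:,::-1],None,fx=3.6,fy=3.6,interpolation=cv2.INTER_CUBIC))
```

```text
y1 [  1.22 -56.62]
y2 [  1.23 -41.82]
tab [  1.22 -42.32]
tabbase [  1.28 -30.21]
red [ 19.13 -32.88]
clock 13.9 pos [ 0.4852 -0.1704  0.1126] ang 25.14 tilt z [ 4.e-04 -9.e-04 -1.e+00] F [-2.12 -1.25  6.84] open 0.0177
units [ 0.0013 -0.0028  0.    ] 0.0005 | mm [ 0.3 -0.6  0. ] deg 0.04
```

View pics/c14.png

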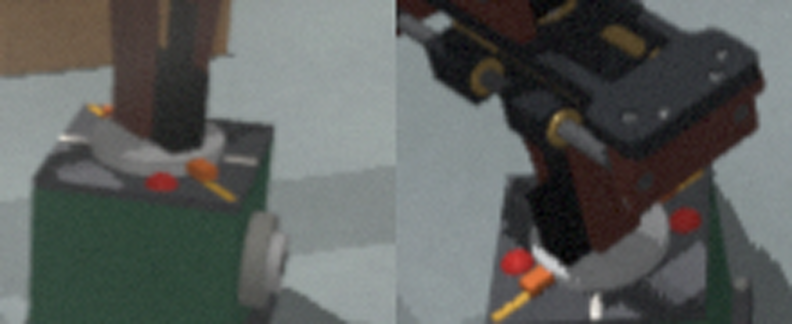

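Both views show the cap flush, the tabs on the yellow marks and the red catches clear. The arm is steady, so I'm handing in.

Run:
```python
from cell import bot
print(bot.job_done())
```

```text
the job is handed in; nothing more can be done
None
```

I pulled the cap out of the small blue cup, dropped its lugs through the fixture's slots until the disc sat flush on the top plate, and turned it 45° clockwise to the yellow marks. I handed the job in at 13.9 s, still gripping the cap there.

**Final checks**
- **Angle:** in the wrist view the orange tab and the yellow mark are in line, with their centres within about 0.1 mm of each other. The gripper turned from 70.1° to 25.1°, and held steady.
- **Seating:** the TCP is at 0.1126 m, within 0.1 mm of the height worked out for flush. The upward force on the tool is about 7 N and the grip opening is 17.7 mm.
- **Red catches:** neither tab is near them, with about 13° to spare before first contact.
- **Bystanders:** the collet, tin and wrench were never touched.

**Disagreements:** the cameras differed by 1–3 mm on the fixture's position, and estimates of its yaw ranged from about -19.5° to -20.8°. I relied on wrist views that showed the cap and fixture together. The lugs went in without any noticeable side force.

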